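# Pull the tall sensor cartridge from the sloping gas-monitor console

### The arm

A 6-joint arm with a two-finger parallel gripper is mounted at the origin on the work surface. World frame = base frame: x ahead of the robot, y to its left, z up, the work surface at z = 0. Lengths are in mm, angles in rad, forces in N, time in s.
With the tool pointing down it reaches from about 350 to 875 mm from the base axis. Payload 4.2 kg.
Tool frame: the origin (TCP) lies midway between the tips of the shut fingers; the grasp point (between the pads) lies robot.hold_point_z behind it (robot.hold_point_z is the distance from the TCP to the grasp point, in mm); z points along the fingers, y is the line along which they close (so a half turn about z gives the same grasp; the last joint's range is limited). The gripper opens to 85 mm and grips with 20 to 120 N. Pads are 22 mm wide; open, the fingers measure 114 mm over their backs; the gripper's body (76 mm by 85 mm) begins 54 mm behind the grasp point. The pads swing forward as they close: fully open they stand 13 mm farther back than shut.
Start: joints at [-0.956, 0.385, 0.008, 0, -1.194, -0.259], TCP at [217.727, -585.828, 231.312] pointing down, gripper open.
Joint ranges: [-3.14, 3.14], [-1.21, 2.06], [-1.07, 1.41], [-3.16, 2.05], [-2.99, -0.16], [-3.1, 3.1]. Speed limits (rad/s): [2.79, 2.79, 3.14, 3.14, 3.14, 3.14].

### API

Orientations are given as a rotation vector (axis times angle).
In Python, from station import robot gives the robot as it stands. The module is installed in compiled form; this text tells all that it offers. Calls block until the motion is done:
- robot.move_to(position, orientation): joint-space move of the TCP to a pose.
- robot.move_l(position, v=150, ori=None): straight line of the TCP; ori=None keeps the orientation; v is the mean speed in mm/s.
- robot.set_joints(angles): joint-space move.
- robot.release() and robot.close_gripper(squeeze=None): open the fingers fully, or close them until they stop; squeeze is the grip in N (None keeps the last).
- robot.hold(seconds).
- robot.solve_ik(position, orientation): joint angles nearest the present ones, or None.
- robot.get_state(): the state.
- robot.get_image(name): name is "scene" or "top" or "wrist"; returns a dict with "color" (400x640x3 uint8, blue, green, red), "intrinsics" (3x3 intrinsics, pixels), "rvec" (rotation vector, rad) and "tvec" (3), from world to camera coordinates, as OpenCV has them; the wrist camera has in their place "mount" (4x4, takes a point from camera to tool coordinates, whose origin is the TCP and whose axes are the flange's). Camera axes: x right, y down, z forward; pixel columns grow to the right and rows downward; lengths in mm; the calibration is good to about 2 mm. A picture is of the moment at which its call begins: read the wrist's pose just before it. There is no depth.
A pose or a line that the arm cannot do raises robot.Unreachable and nothing moves.
- robot.close_job(): hands the job in; it is judged then, once.
Trained networks look in a picture, given as the dict that the camera call returned (one of the last four; its "shot" number tells which), for a name from the list of things; names that differ only in an ending like _2 or _b are one class to them, and where a whole thing is asked for, a point or a joint stands for the part that bears it (a point fixed in the world has none). Each returns a list of dicts, best first, with "score" (0 to 1); they miss things now and then, are a little off and sometimes report something else, mostly with a low value. They report only what shows in the picture. A call takes as long as a camera call. They do not tell look-alikes from the thing itself.
- robot.find_in(label, picture): "extent" ([left, top, right, bottom] in pixels, round what is visible of it).
- robot.regions_of(label, picture): "region" (400x640 bool, what is visible of it) and "extent" ([left, top, right, bottom] in pixels, round what is visible of it).
The state is a dict: "t": time; "qpos": joint angles; "dq": joint speeds; "tau": joint torques, N m; "ee_pos": TCP position; "tool_rot": TCP orientation; "contact_force": force on the tool from outside, world axes, zero at the start; "ft_torque": the same for the moment, N m; "width": finger opening in mm; "grasp_force": force on a finger pad.
Only numpy, scipy, OpenCV 4.12 (cv2) and the standard library are available. Lean on these libraries where they do the work, as an engineer would, in place of code of your own. Each camera call takes 0.05 s, during which the arm holds its last target. There are 200 camera calls.

### The job

The white wafer carrier is standing in the way of the gas monitor: first lift it by its handle and stand it upright in the middle of the flat black rubber mat, and let go. Then pull the tall cartridge straight out of its sloping socket against the spring catches and stand it upright on its foot on the floor of the black tray. Leave the two low cartridges seated, and do not disturb or knock over the things standing around.

Things in the scene. Friction and masses are not known exactly. Their poses are not given: they have to be found in the camera images.
- console: gas monitor, fixed white housing 290 mm wide (y). Origin on the bench below the socket face's centre; x to its back, z up. Face 120 x 280 mm, looks to -x and up, 32 degrees from level, centre at z = 85 mm. Front wall at x = -53, 55 high. From x = 60 to 160 mm it is 150 mm high. A guard bar along y overhangs the face at z = 190 to 200 mm, x = 0 to 22 mm, on arms at y = +-141 mm.
- socket_block: aluminium block with three sockets at its y = -85, 0, +85 mm; origin under its centre, z is the pull direction (32 degrees from vertical), top face at z = 50 mm. Two sprung slides in each socket catch in the cartridge's grooves: letting go takes 10 to 20 N along z; the foot leaves the socket after 45 mm.
- cartridge: the tall cartridge, 118 mm long, white and black, 0.16 kg, in any of the sockets. Origin at the centre of its flat foot (40 x 36 mm), z along its length, out of the socket. Shank 40 (x) x 36 (y) mm up to z = 45, flange 52 x 46 mm from 45 to 53 resting on the socket face, grip block 30 (x) x 26 (y) mm from 53 to 118.
- cartridge_grip (a point): point on the tall cartridge's axis in its grip block, 95 mm above its foot (50 mm above the socket face when seated)
- low_a: a low cartridge: same shank and flange, but only a round cap 36 mm in diameter and 22 mm high above the flange; stays seated. Origin and axes as the tall one's
- low_b: the other low cartridge, as low_a; stays seated
- carrier: white wafer carrier, box 90 (x) x 110 (y) x 200 mm, 0.45 kg, standing close in front of the console. Origin at the centre of its underside; above the box a handle bar along its y, 100 mm long, 22 mm thick (x), from z = 230 to 252 mm on two posts at y = -40 and +40 mm (open space of 30 mm under the bar)
- carrier_handle (a point): middle of the carrier's handle bar, 241 mm above its underside
- mat: flat black rubber mat, 180 x 180 x 4 mm, fixed, on the left or right of the bench; origin at the centre of its underside
- tray: black open tray, 220 x 220 mm, 50 mm high, walls and floor 5 mm thick, fixed, on the other side; origin at the centre of its underside. A jar and a small white box stand in it
- jar: low glass jar, 54 mm in diameter, 45 mm high, in the tray; origin under its centre
- wafer_box: small white box 60 (x) x 50 (y) x 35 mm in the tray; origin under its centre
- wash_bottle: white bottle, 60 mm in diameter, 170 mm high, beyond the mat; origin under its centre
- can: can, 66 mm in diameter, 150 mm high, beyond the tray; origin under its centre
- dish: small white cup, 70 mm in diameter, 35 mm high, on the roof of the console; origin under its centre
There are look-alikes about, which are no part of the job. What is shaped like the cartridge but yellow is not meant.

How it is judged (in metres and radians):
On the way, in this order (a step that is already met when the one before it is completed fails the run):
1. the carrier stands upright on the mat, released (horizontal distance between carrier and mat below 0.045 m and angle between carrier's own z axis and vertical below 0.08 rad and height (world z) of carrier below 0.012 m and contact force between carrier and the fingers below 0.1 N and linear speed of carrier below 0.03 m/s), for 0.2 s.
2. the tall cartridge is held clear of its socket (z of cartridge in the frame of socket_block above 0.055 m and contact force between cartridge and the fingers above 0.5 N), for 0.1 s.
At the end, for the whole second after the job is handed in: The carrier stands upright (within 4.5 degrees) on the mat, its centre within 45 mm of the mat's centre; the tall cartridge stands on its foot, upright within 5.5 degrees and at rest, on the tray's floor; both low cartridges are within 8 mm of their seats (horizontal distance between carrier and mat below 0.045 m and angle between carrier's own z axis and vertical below 0.08 rad and height (world z) of carrier below 0.012 m and x of cartridge in the frame of tray between -0.1 and 0.1 m and y of cartridge in the frame of tray between -0.1 and 0.1 m and z of cartridge in the frame of tray below 0.012 m and angle between cartridge's own z axis and vertical below 0.1 rad and linear speed of each of cartridge, carrier below 0.02 m/s and distance of each of low_a, low_b from where it was at the start of the episode below 0.008 m); the robot touches nothing.
It fails at once if a low cartridge is pulled out by more than 12 mm (distance of any of low_a, low_b from where it was at the start of the episode above 0.012 m).
It fails at once if the carrier is tipped beyond 30 degrees (angle between carrier's own z axis and vertical above 0.52 rad).
It fails at once if one of the other things is shifted by more than 25 mm (distance of any of jar, wafer_box, wash_bottle, can, dish from where it was at the start of the episode above 0.025 m).
It also fails if it takes over 61 s, if anything falls off the work surface, if the arm or the gripper's body presses on something with over 40 N, if the wrist force passes 120 N, or if a joint passes its speed limit or range.

## Working session

There is one attempt and no reset: what is moved stays moved. The work goes in short steps, each a Python script; the robot and the scene stay as the last script left them, time stands still between calls to the robot, and variables do not carry over. Pictures are saved under pics/ and viewed, at most 10 in all, crops included, and the job is handed in when it is done.

```bash
mkdir -p pics
cat > a.py <<'E'
from station import robot
import cv2,numpy as np,pickle
P={}
for n in ["scene","top"]:
    p=robot.get_image(n);P[n]=p
    cv2.imwrite(f"pics/{n}0.png",p["color"])
    for l in ["console","socket_block","cartridge","low_a","carrier","carrier_handle","cartridge_grip","mat","tray","jar","wafer_box","wash_bottle","can","dish"]:
        try: print(n,l,[(round(d["score"],2),[int(v) for v in d["extent"]]) for d in robot.find_in(l,p)][:4])
        except Exception as e: print(n,l,e)
    print(p["intrinsics"],p["rvec"],p["tvec"])
pickle.dump(P,open("p0.pkl","wb"))
s=robot.get_state();print(s["t"],s["width"],s["tool_rot"],robot.hold_point_z)
E
python3 a.py
```

```text
scene console [(0.97, [265, 180, 379, 279])]
scene socket_block [(0.61, [274, 195, 355, 231]), (0.5, [326, 183, 348, 210])]
scene cartridge [(0.84, [376, 195, 412, 218]), (0.55, [329, 182, 347, 210])]
scene low_a [(0.58, [278, 210, 298, 223]), (0.5, [306, 200, 324, 216])]
scene carrier [(0.63, [284, 143, 321, 202])]
scene carrier_handle [(0.94, [281, 143, 323, 200])]
scene cartridge_grip [(0.92, [377, 197, 414, 218]), (0.47, [330, 184, 344, 209])]
scene mat [(0.86, [176, 193, 240, 253])]
scene tray [(0.96, [339, 113, 416, 187])]
scene jar [(0.77, [351, 139, 369, 156]), (0.33, [327, 184, 346, 208])]
scene wafer_box [(0.51, [389, 135, 412, 161])]
scene wash_bottle [(0.61, [223, 231, 251, 263]), (0.61, [282, 210, 300, 225]), (0.28, [304, 201, 324, 222])]
scene can []
scene dish [(0.76, [337, 207, 359, 232])]
[[409.47729237   0.         315.37021914]
 [  0.         409.47729237 195.13729666]
 [  0.           0.           1.        ]] [ 2.25345226  1.40973335 -0.38045965] [-274.38700313 -390.15272593 1686.19325669]
top console [(0.64, [407, 180, 438, 206]), (0.56, [263, 122, 387, 221])]
t
[... 223 characters left out ...]
e [(0.7, [295, 224, 342, 262])]
top cartridge_grip [(0.78, [280, 185, 300, 210])]
top mat [(0.77, [410, 216, 478, 281])]
top tray [(0.75, [145, 211, 241, 305])]
top jar [(0.54, [208, 259, 231, 274])]
top wafer_box [(0.73, [263, 122, 387, 222]), (0.55, [157, 233, 186, 256])]
top wash_bottle [(0.74, [409, 180, 439, 206])]
top can [(0.62, [144, 173, 187, 205])]
top dish [(0.82, [286, 133, 313, 158])]
[[460.70134183   0.         326.8159982 ]
 [  0.         460.70134183 202.28112462]
 [  0.           0.           1.        ]] [ 2.16313574 -2.20524917  0.08763575] [  -1.32044543  601.85179224 1254.27994876]
1.5 85.70157522998778 [ 5.55893696e-01 -3.09200787e+00  5.89049464e-05] 18.700000000000003
```

Run:
```python
import cv2
a=cv2.imread("pics/scene0.png")[90:310,150:450];b=cv2.imread("pics/top0.png")[100:320,130:500]
cv2.imwrite("pics/sc.png",cv2.resize(a,None,fx=2.6,fy=2.6,interpolation=3));cv2.imwrite("pics/tc.png",cv2.resize(b,None,fx=2.1,fy=2.1,interpolation=3))
```

```text
(no output)
```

View pics/sc.png

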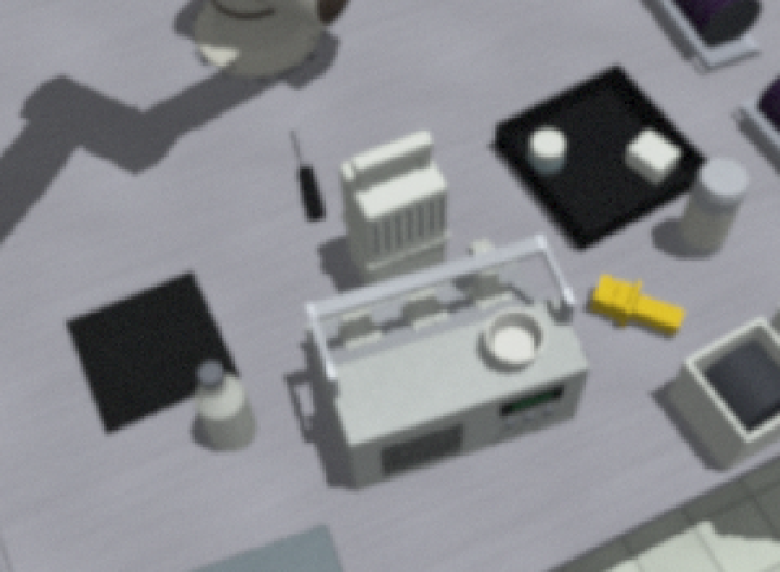

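View pics/tc.png

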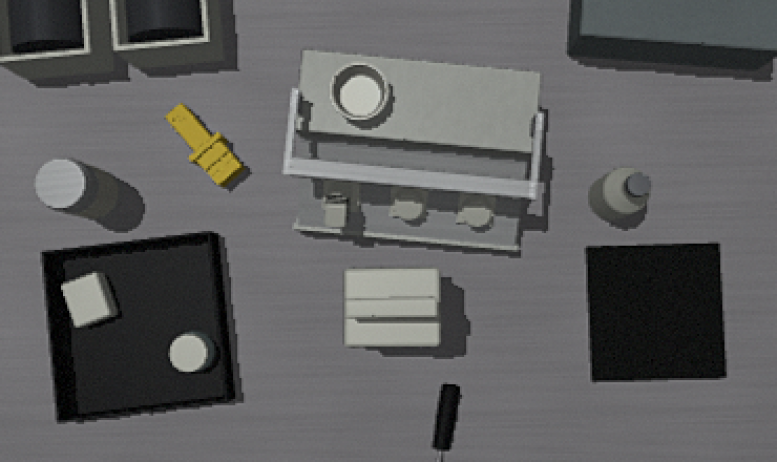

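The scene shows the carrier at crop (395,205) in front of the console. The tall white cartridge is in the socket nearest the tray, at scene px (335,196) and top px (289,199). It could be confused with the yellow cartridge (scene px 394,206; top px 226,169), which is out, and with the low caps (top px 324,198 and 357,198), which stay seated. I choose the white block in the left (+y) socket. Next come rough positions from top-view ray/plane intersections.

```bash
cat > h.py <<'E'
import numpy as np,cv2
from scipy.spatial.transform import Rotation as R
def cam(p,st=None):
    """K,Rcw,c (centre in world)"""
    K=np.array(p["intrinsics"])
    if "mount" in p:
        T=np.eye(4);T[:3,:3]=R.from_rotvec(st["tool_rot"]).as_matrix();T[:3,3]=st["ee_pos"]
        W=T@np.array(p["mount"]);return K,W[:3,:3].T,W[:3,3]
    Rm=R.from_rotvec(np.ravel(p["rvec"])).as_matrix();return K,Rm,-Rm.T@np.ravel(p["tvec"])
def ray(c,uv):
    K,Rm,o=c;d=Rm.T@np.linalg.solve(K,[uv[0],uv[1],1.]);return o,d/np.linalg.norm(d)
def plane(c,uv,z):
    o,d=ray(c,uv);return o+d*(z-o[2])/d[2]
def proj(c,X):
    K,Rm,o=c;q=(np.atleast_2d(X)-o)@Rm.T@K.T;return q[:,:2]/q[:,2:]
def tri(l):
    A=np.zeros((3,3));b=np.zeros(3)
    for c,uv in l:
        o,d=ray(c,uv);M=np.eye(3)-np.outer(d,d);A+=M;b+=M@o
    return np.linalg.solve(A,b)
E
python3 - <<'E'
import pickle;from h import *
P=pickle.load(open("p0.pkl","rb"));t=cam(P["top"]);s=cam(P["scene"]);np.set_printoptions(precision=0,suppress=True)
T=lambda x,y:(130+x/2.1-.26,100+y/2.1-.26)
S=lambda x,y:(150+x/2.6-.3,90+y/2.6-.3)
print("cams",t[2],s[2])
for n,pts,z in [("mat",[(587,245),(719,242),(726,377),(592,381)],4),("tray",[(43,252),(218,233),(235,397),(58,420)],50),
 ("roof",[(301,50),(541,72),(536,151),(299,131)],150),("carrier top",[(344,268),(438,268),(440,347),(344,347)],200),("bar",[(344,298),(438,298),(438,318),(344,318)],252),
 ("bottle",[(636,185)],170),("can",[(62,183)],150),("jar",[(190,352)],45),("box",[(90,298)],35),("dish",[(360,92)],185),("guard",[(286,172),(541,190)],200),("frontwall",[(294,228),(519,250)],55),("tallcart",[(336,200)],150)]:
    w=[plane(t,T(*p),z)[:2] for p in pts];print(n,*w,"mean",np.mean(w,0))
for n,a,b in [("barL",(344,308),(432,142)),("barR",(438,308),(345,172)),("roofBL",(301,50),(588,356)),("roofBR",(541,72),(350,440)),("tall",(336,200),(482,247)),("lowm",(408,205),(421,302)),("lowr",(477,211),(357,325))]:
    print(n,tri([(t,T(*a)),(s,S(*b))]))
E
```

```text
cams [ 504.   -7. 1297.] [1193. -285. 1252.]
mat [ 559. -244.] [ 560. -421.] [ 381. -422.] [ 379. -244.] mean [ 469. -333.]
tray [561. 465.] [582. 240.] [372. 219.] [348. 444.] mean [466. 342.]
roof [794. 120.] [ 762. -169.] [ 666. -160.] [696. 123.] mean [730. -21.]
carrier top [530.  68.] [528. -38.] [439. -39.] [441.  69.] mean [485.  15.]
bar [496.  65.] [495. -36.] [473. -36.] [475.  65.] mean [485.  15.]
bottle [ 621. -273.] mean [ 621. -273.]
can [639. 406.] mean [639. 406.]
jar [430. 278.] mean [430. 278.]
box [501. 410.] mean [501. 410.]
dish [734.  48.] mean [734.  48.]
guard [641. 133.] [ 614. -158.] mean [627. -12.]
frontwall [586. 142.] [ 552. -147.] mean [569.  -3.]
tallcart [612.  80.] mean [612.  80.]
barL [486.  67. 233.]
barR [482. -40. 232.]
roofBL [790. 118. 165.]
roofBR [ 761. -167.  155.]
tall [610.  77. 167.]
lowm [609.  -6.  95.]
lowr [601. -91.  90.]
```

Positions agree with the given sizes, to within a few mm. The carrier is at about (485,15) with its bar along y, the mat at (469,-333) and the tray at (466,342). The console origin is about (621,-9), yaw about -6°. I refine the carrier with two wrist views.

Run:
```python
from station import robot
import pickle;from h import *
np.set_printoptions(precision=2,suppress=True)
q0=np.pi*np.array([np.sqrt(.5),np.sqrt(.5),0]);q1=q0*[1,-1,1]
for o in (q0,q1):
    for p in ([440,15,470],[485,15,222],[469,-333,226],[469,-333,330]): print(p,robot.solve_ik(p,o))
best=min((q0,q1),key=lambda o:np.abs(np.array(robot.solve_ik([469,-333,330],o))[5]))
s=robot.get_state()
robot.move_l([217,-585,330])
V=[]
for k,p in enumerate([[440,15,470],[440,-60,470]]):
    robot.move_to(p,best)
    s=robot.get_state();im=robot.get_image("wrist");V.append((s,im));cv2.imwrite(f"pics/w{k}.png",im["color"])
    for l in ["carrier","carrier_handle"]: print(l,[(round(d["score"],2),np.array(d["extent"])) for d in robot.find_in(l,im)][:2])
print(V[0][1]["mount"],V[0][1]["intrinsics"],best,robot.get_state()["t"])
pickle.dump(V,open("v1.pkl","wb"))
a,b=V[0][1]["color"],V[1][1]["color"];cv2.imwrite("pics/wab.png",cv2.resize(np.vstack([a,b]),None,fx=.75,fy=.75,interpolation=3))
```

```text
[440, 15, 470] [ 0.41 -0.02  0.08  0.   -1.67  2.74]
[485, 15, 222] [ 0.37  0.15 -0.34  0.   -1.08  2.78]
[469, -333, 226] [-0.34  0.3  -0.13  0.   -1.14 -2.81]
[469, -333, 330] [-0.34  0.25  0.06  0.   -1.38 -2.81]
[440, 15, 470] [ 0.41 -0.02  0.08  0.   -1.67 -0.41]
[485, 15, 222] [ 0.37  0.15 -0.34  0.   -1.08 -0.37]
[469, -333, 226] [-0.34  0.3  -0.13  0.   -1.14  0.34]
[469, -333, 330] [-0.34  0.25  0.06  0.   -1.38  0.34]
carrier [(0.65, array([246.5, 108.3, 318.5, 210.2])), (0.64, array([183.2,  61.5, 224.6,  95.6]))]
carrier_handle [(0.59, array([242.5, 107.1, 318.9, 212.4]))]
carrier [(0.71, array([277.1, 338.5, 308.2, 364. ])), (0.59, array([247.4, 151.8, 317.3, 268.8]))]
carrier_handle [(0.56, array([248.7, 152.1, 316.7, 266. ]))]
[[   0.     -0.95   -0.31   79.38]
 [   1.      0.      0.      1.07]
 [  -0.     -0.31    0.95 -142.56]
 [   0.      0.      0.      1.  ]] [[322.87   0.   316.49]
 [  0.   322.87 201.72]
 [  0.     0.     1.  ]] [ 2.22 -2.22  0.  ] 5.3417
```

View pics/wab.png

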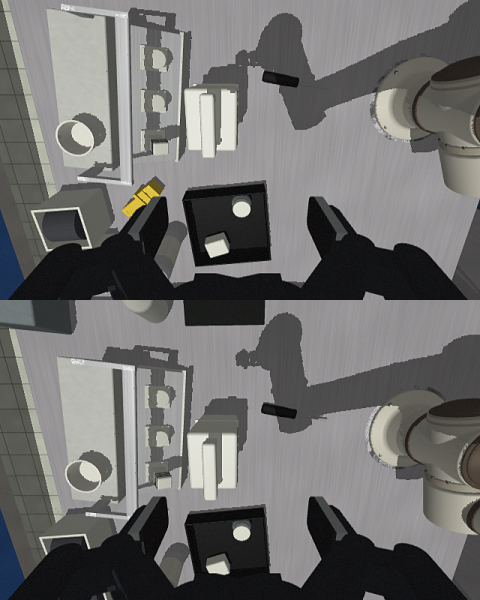

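The wrist views show the carrier at about px (282,160) in the first and (282,210) in the second, with the bright bar top at about px (277,168). I zoom in for corner picks.

Run:
```python
import cv2,numpy as np
a=cv2.imread("pics/w0.png")[95:235,180:340];b=cv2.imread("pics/w1.png")[135:285,180:340]
z=[cv2.resize(i,None,fx=2.4,fy=4 if 0 else 2.4,interpolation=cv2.INTER_CUBIC) for i in (a,b[:140])]
cv2.imwrite("pics/wz.png",cv2.resize(np.hstack([a,b[:140]]),None,fx=2.5,fy=2.5,interpolation=cv2.INTER_CUBIC))
```

```text
(no output)
```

View pics/wz.png

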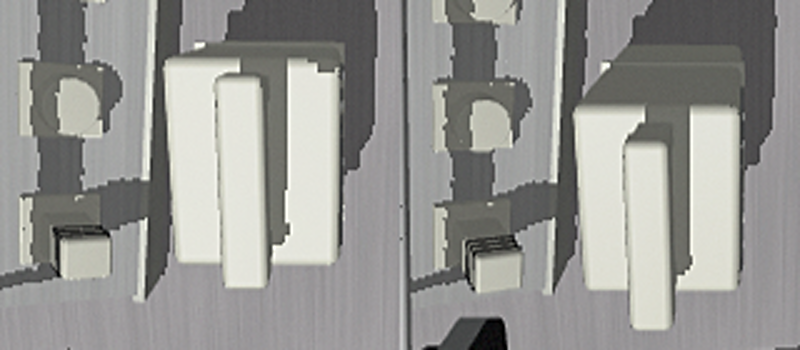

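Run:
```python
import pickle;from h import *
np.set_printoptions(precision=1,suppress=True)
V=pickle.load(open("v1.pkl","rb"));c=[cam(im,s) for s,im in V]
A=lambda p:(180+p[0]/2.5-.3,95+p[1]/2.5-.3)
B=lambda p:(180+(p[0]-400)/2.5-.3,135+p[1]/2.5-.3)
for n,a,b in [("bar",[(217,76),(259,76),(225,287),(269,287)],[(625,143),(667,143),(632,328),(673,328)]),
 ("box",[(165,57),(342,67),(180,262),(335,264)],[(574,105),(738,105),(586,289),(737,289)]),
 ("cart",[(58,238),(107,237),(63,279),(110,277)],[(470,252),(519,251),(476,291),(521,289)])]:
    X=np.array([tri([(c[0],A(p)),(c[1],B(q))]) for p,q in zip(a,b)]);print(n,X,X.mean(0))
    h={"bar":252,"box":200,"cart":147}[n]
    for cc,f,l in ((c[0],A,a),(c[1],B,b)):
        Y=np.array([plane(cc,f(p),h)[:2] for p in l]);print("  plane",*Y,Y.mean(0))
```

```text
bar [[493.2 -36.1 252.7]
 [474.3 -36.1 253.1]
 [494.7  62.4 249. ]
 [473.9  62.4 249.1]] [484.   13.2 251. ]
  plane [493.3 -36. ] [475. -36.] [494.3  61.4] [473.5  61.4] [484.   12.7]
  plane [493.3 -35.9] [473.7 -35.8] [494.3  60.7] [473.7  60.8] [483.8  12.5]
box [[527.2 -40.9 197.2]
 [439.9 -34.2 170.3]
 [527.   66.2 197.3]
 [442.4  69.  192.4]] [484.1  15.  189.3]
  plane [526.4 -41.1] [438.8 -36.2] [525.7  65.3] [442.7  66.6] [483.4  13.7]
  plane [526.9 -41.6] [440.9 -41.3] [527.2  64.9] [442.   65.2] [484.2  11.8]
cart [[612.8  69.6 137.5]
 [581.8  68.7 138.4]
 [609.4  93.5 145.2]
 [580.7  92.3 144.8]] [596.2  81.  141.5]
  plane [608.9  66.9] [579.5  66.3] [608.7  92.8] [580.   91.6] [594.3  79.4]
  plane [609.7  65.5] [578.9  64.9] [608.8  92.5] [580.   91.2] [594.4  78.5]
```

Carrier bar centre measured at (484,12.8), top at z≈251 (nominal 252), yaw about 0. The cartridge top is at (594,79,~143), matching the console estimate. Next I grasp and move the carrier.

Run:
```python
from station import robot
import pickle;from h import *
np.set_printoptions(precision=1,suppress=True)
o=np.pi*np.array([np.sqrt(.5),-np.sqrt(.5),0])
robot.move_to([484,12.8,330],o);robot.move_l([484,12.8,224],v=120)
s=robot.get_state();print(s["contact_force"],s["ee_pos"])
robot.close_gripper(60);s=robot.get_state();print(s["width"],s["grasp_force"],s["contact_force"])
robot.move_l([484,12.8,300],v=100);s=robot.get_state();print(s["width"],s["contact_force"])
robot.move_l([469,-333,300],v=180);robot.hold(.2)
s=robot.get_state();print(s["width"],s["contact_force"],s["t"])
robot.move_l([469,-333,234],v=100)
z=234
for z in np.arange(232,222,-1.):
    robot.move_l([469,-333,z],v=20);f=robot.get_state()["contact_force"];print(z,f)
    if f[2]>-2: break
robot.release();robot.move_l([469,-333,340],v=120)
print(robot.get_state()["contact_force"],robot.get_state()["t"])
V={}
for n in ("scene","top"):
    p=robot.get_image(n);V[n]=p
    for l in ("carrier","mat"): print(n,l,[(round(d["score"],2),np.array(d["extent"])) for d in robot.find_in(l,p)][:2])
pickle.dump(V,open("p1.pkl","wb"))
a=V["scene"]["color"][90:290,150:450];b=V["top"]["color"][120:320,200:500]
cv2.imwrite("pics/p1.png",cv2.resize(np.hstack([a,b]),None,fx=1.33,fy=1.33,interpolation=2))
```

```text
[-0.4 -1.3  0.6] [484.6  12.8 225. ]
20.855304756060715 61.20282769203186 [0.8 0.4 0.5]
21.141540646265284 [-1.4 -0.8 -3.8]
20.675354820796965 [-0.3 -0.3 -4.3] 10.8583
232.0 [ 0.   0.3 -4.7]
231.0 [ 0.2  0.4 -4. ]
230.0 [ 0.4  0.7 -3.4]
229.0 [ 0.1 -0.4 -5.1]
228.0 [ 0.7  0.3 -0.8]
[-0.9  0.  -1.9] 14.6417
scene carrier [(0.92, array([172.6, 180.7, 226.6, 240.5]))]
scene mat [(0.84, array([173.5, 195. , 242.2, 255.7]))]
top carrier []
top mat [(0.65, array([463.7, 267.9, 476.4, 279.7])), (0.21, array([279. , 187.6, 300.6, 207.3]))]
```

View pics/p1.png

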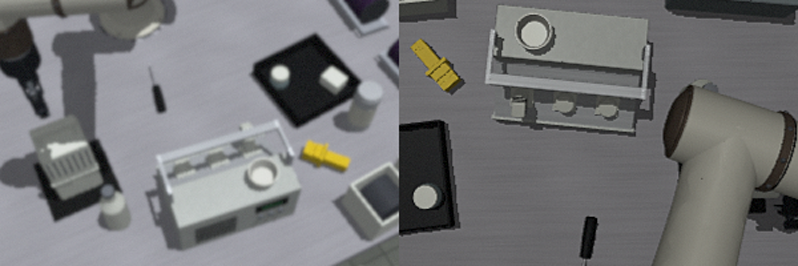

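The carrier stands on the mat (scene crop (65,160)). The neighbours look undisturbed. Next I check reachability for the cartridge grasp and take wrist views down the pull axis.

```bash
cat >> h.py <<'E'
def console(x0,y0,yaw):
    T=np.eye(4);T[:3,:3]=R.from_euler("z",yaw).as_matrix();T[:3,3]=[x0,y0,0];return T
def frame(T,sgn):
    """tool rotvec along -n, y = sgn*console y; and n"""
    n=T[:3,:3]@[-np.sin(np.radians(32)),0,np.cos(np.radians(32))];y=sgn*T[:3,1]
    return R.from_matrix(np.stack([np.cross(y,-n),y,-n],1)).as_rotvec(),n
E
python3 - <<'E'
from station import robot
import pickle;from h import *
np.set_printoptions(precision=2,suppress=True)
T=console(621,-9,np.radians(-6.2));f=(T@[0,85,85,1])[:3]
ok={}
for sg in (1,-1):
    o,n=frame(T,sg);J=[robot.solve_ik(f+n*h,o) for h in (31,100,200)];print(sg,*J)
    if all(j is not None for j in J): ok[sg]=max(abs(j[5]) for j in J)+sum(abs(j[3]) for j in J)
sg=min(ok,key=ok.get);o,n=frame(T,sg);print("use",sg)
robot.move_l([469,-200,400],v=250)
V=[]
for k,d in enumerate((20,-60)):
    robot.move_to(f+n*190+T[:3,1]*d,o);robot.hold(.2)
    s=robot.get_state();im=robot.get_image("wrist");V.append((s,im));print(s["ee_pos"],f+n*190+T[:3,1]*d)
    for l in ["cartridge","low_a","cartridge_grip"]: print(l,[(round(q["score"],2),np.array(q["extent"])) for q in robot.find_in(l,im)][:3])
pickle.dump(V,open("v2.pkl","wb"));print(robot.get_state()["t"])
a,b=V[0][1]["color"],V[1][1]["color"];cv2.imwrite("pics/c.png",cv2.resize(np.vstack([a[:300],b[:300]]),None,fx=1,fy=1))
E
```

```text
1 None None [ 0.56 -0.02 -0.82  0.84 -0.46 -2.94]
-1 None None [ 0.56 -0.02 -0.82  0.84 -0.46  0.2 ]Traceback (most recent call last):
  File "<stdin>", line 9, in <module>
ValueError: min() iterable argument is empty
```

The full 32° tilt is out of reach. Rotation about the closing axis (console y) is free, so I scan the tool tilt for one that is reachable and still clears the guard bar.

```bash
cat >> h.py <<'E'
def tool(T,t,sgn):
    """tool rotvec: axis tilted t deg from vertical toward console -x"""
    a=T[:3,:3]@[-np.sin(np.radians(t)),0,np.cos(np.radians(t))];y=sgn*T[:3,1]
    return R.from_matrix(np.stack([np.cross(y,-a),y,-a],1)).as_rotvec(),a
E
python3 - <<'E'
from station import robot
from h import *
np.set_printoptions(precision=2,suppress=True)
T=console(621,-9,np.radians(-6.2));f=(T@[0,85,85,1])[:3];_,n=frame(T,1)
for t in (32,28,26,24,22,20,18,14):
    for sg in (1,-1):
        o,a=tool(T,t,sg)
        J=[robot.solve_ik(f+n*h-a*18.7,o) for h in (50,56,80,120,180)]
        print(t,sg,[None if j is None else np.array(j).round(2).tolist() for j in (J[0],J[1],J[-1])],[j is not None for j in J])
E
```

```text
32 1 [None, None, [0.45, 0.05, -0.87, 1.06, -0.33, -3.1]] [False, False, False, False, True]
32 -1 [None, None, [0.45, 0.05, -0.87, 1.06, -0.33, 0.05]] [False, False, False, False, True]
28 1 [None, None, [0.53, 0.07, -0.77, 0.72, -0.44, -2.83]] [False, False, False, True, True]
28 -1 [None, None, [0.53, 0.07, -0.77, 0.72, -0.44, 0.31]] [False, False, False, True, True]
26 1 [None, None, [0.55, 0.08, -0.71, 0.61, -0.49, -2.73]] [False, False, False, True, True]
26 -1 [None, None, [0.55, 0.08, -0.71, 0.61, -0.49, 0.42]] [False, False, True, True, True]
24 1 [None, [0.33, 0.31, -0.79, 1.11, -0.19, -3.08], [0.56, 0.09, -0.66, 0.51, -0.54, -2.64]] [False, True, True, True, True]
24 -1 [[0.3, 0.32, -0.8, 1.2, -0.17, 0.0], [0.33, 0.31, -0.79, 1.11, -0.19, 0.07], [0.56, 0.09, -0.66, 0.51, -0.54, 0.5]] [True, True, True, True, True]
22 1 [[0.4, 0.33, -0.71, 0.79, -0.26, -2.82], [0.41, 0.32, -0.7, 0.75, -0.28, -2.79], [0.56, 0.1, -0.62, 0.43, -0.59, -2.56]] [True, True, True, True, True]
22 -1 [[0.4, 0.33, -0.71, 0.79, -0.26, 0.32], [0.41, 0.32, -0.7, 0.75, -0.28, 0.35], [0.56, 0.1, -0.62, 0.
[... 298 characters left out ...]
.55, 0.11, -0.57, 0.36, -0.64, 0.65]] [True, True, True, True, True]
18 1 [[0.45, 0.36, -0.56, 0.42, -0.41, -2.49], [0.45, 0.35, -0.56, 0.41, -0.42, -2.49], [0.55, 0.12, -0.53, 0.3, -0.69, -2.44]] [True, True, True, True, True]
18 -1 [[0.45, 0.36, -0.56, 0.42, -0.41, 0.65], [0.45, 0.35, -0.56, 0.41, -0.42, 0.65], [0.55, 0.12, -0.53, 0.3, -0.69, 0.7]] [True, True, True, True, True]
14 1 [[0.45, 0.38, -0.46, 0.25, -0.54, -2.33], [0.45, 0.37, -0.46, 0.25, -0.55, -2.33], [0.53, 0.15, -0.45, 0.21, -0.79, -2.34]] [True, True, True, True, True]
14 -1 [[0.45, 0.38, -0.46, 0.25, -0.54, 0.81], [0.45, 0.37, -0.46, 0.25, -0.55, 0.81], [0.53, 0.15, -0.45, 0.21, -0.79, 0.8]] [True, True, True, True, True]
```

Run:
```python
from station import robot
import pickle;from h import *
np.set_printoptions(precision=2,suppress=True)
T=console(621,-9,np.radians(-6.2));f=(T@[0,85,85,1])[:3];_,n=frame(T,1)
o,a=tool(T,21,1)
robot.move_l([469,-200,400],v=250)
V=[]
for k,d in enumerate((15,-60)):
    p=f+n*170+T[:3,1]*d-a*18.7
    robot.move_to(p,o);robot.hold(.2)
    s=robot.get_state();im=robot.get_image("wrist");V.append((s,im));print(s["ee_pos"],p)
    for l in ["cartridge","low_a","cartridge_grip"]: print(l,[(round(q["score"],2),np.array(q["extent"])) for q in robot.find_in(l,im)][:3])
pickle.dump(V,open("v2.pkl","wb"));print(robot.get_state()["t"])
u,b=V[0][1]["color"],V[1][1]["color"];cv2.imwrite("pics/c.png",np.vstack([u[:300],b[:300]]))
```

```text
[549.06  99.23 211.88] [548.9   99.42 211.71]
cartridge [(0.98, array([421.7, 173.2, 502. , 252.9])), (0.77, array([276.1, 189.6, 326.3, 256.4])), (0.74, array([  1.1, 123.2, 387.2, 378.7]))]
low_a [(0.97, array([ 85.1, 193.9, 152.8, 249.2])), (0.96, array([184. , 194.1, 237.6, 249. ])), (0.27, array([249.2, 345.2, 318.6, 375.1]))]
cartridge_grip [(0.63, array([420.1, 171. , 504.1, 251.3]))]
[541.11  25.6  211.78] [540.8   24.86 211.71]
cartridge [(0.95, array([354.6, 189.9, 413.8, 254. ])), (0.88, array([482.7, 173.4, 560.6, 251.8]))]
low_a [(0.96, array([169.4, 194.3, 230.6, 248.9])), (0.6, array([266.2, 192.4, 314.9, 249.3]))]
cartridge_grip [(0.77, array([356.9, 192.6, 414.9, 254.5])), (0.67, array([481.9, 172.1, 563.1, 250.2])), (0.46, array([534.3,   0. , 640. , 142. ]))]
19.1333
```

View pics/c.png

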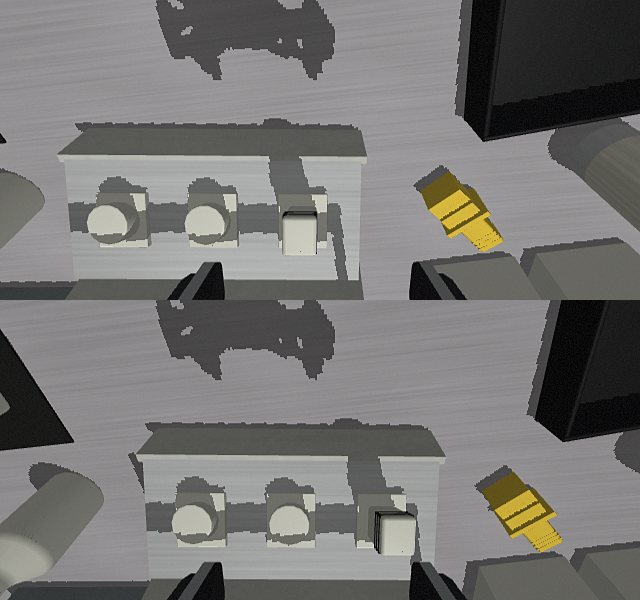

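Both views show the tall white cartridge clearly, with its top-face centre at px (300,234) and (397,234). The yellow look-alike lies off to the right at px (460,210). I fit the console pose to these points.

Run:
```python
import pickle;from h import *
from scipy.optimize import least_squares
np.set_printoptions(precision=2,suppress=True)
V=pickle.load(open("v2.pkl","rb"));c=[cam(im,s) for s,im in V]
s,k=np.sin(np.radians(32)),np.cos(np.radians(32))
F=lambda u,v,h:(u*k-h*s,v,85+u*s+h*k)   # u up-slope, v=y, h above face
pts=[F(-15,98,73),F(-15,72,73),F(15,98,73),F(15,72,73),F(-26,62,8),F(0,-85,30),F(0,0,30),(-53,145,55),(-53,-145,55)]
px=[[(317,214),(283,214),(317,255),(283,255),(279,194),(110,224),(206,225),(366,159),(58,159)],
    [(415,213),(380,213),(415,255),(381,255),(358,193),(195,223),(290,223),(445,158),(137,159)]]
def res(p):
    T=console(p[0],p[1],p[2]);W=np.c_[pts,np.ones(len(pts))]@T.T;W=W[:,:3]+[0,0,p[3]]
    return np.concatenate([(proj(cc,W)-np.array(q)).ravel() for cc,q in zip(c,px)])
r=least_squares(res,[621,-9,-.108,0],loss="soft_l1",x_scale=[10,10,.1,10]);print(r.x,np.degrees(r.x[2]));print(res(r.x).reshape(2,-1,2).tolist() and res(r.x).reshape(-1,2).T)
T=np.array([tri([(c[0],a),(c[1],b)]) for a,b in zip(px[0][:4],px[1][:4])]);print(T,T.mean(0))
M=console(*r.x[:3]);print("pred top",(M@[*F(0,85,73),1])[:3])
np.save("con.npy",r.x)
```

```text
[623.19  -7.43  -0.1   -3.17] -5.984437074879369
[[-0.15 -0.99 -0.02 -0.35 -0.32  0.25  0.18  0.55  2.19  1.12  1.24 -0.28
  -0.65 -0.75 -1.29 -0.21 -0.05  1.21]
 [ 1.41  1.51 -0.47 -0.38 -1.3   0.8  -0.47 -3.84 -2.8   2.56  2.62 -0.31
  -0.26 -0.23  1.67  1.52 -2.67 -3.06]]
[[583.15  95.41 132.55]
 [581.99  69.44 130.67]
 [607.3   92.79 152.33]
 [604.53  67.27 152.35]] [594.24  81.23 141.97]
pred top [593.57  81.14 146.91]
```

Run:
```python
from station import robot
from h import *
np.set_printoptions(precision=2,suppress=True)
x=np.load("con.npy");T=console(*x[:3]);f=(T@[0,85,84,1])[:3];_,n=frame(T,1);o,a=tool(T,21,1)
P=lambda h:f+n*h-a*18.7
o2,a2=tool(T,-11,1)
for yw in (0,20,40):
    T2=console(0,0,x[2]+np.radians(yw));oo,aa=tool(T2,-11,1)
    for g in ([508,297,104],[508,297,200],[508,200,230]): print(yw,robot.solve_ik(np.array(g)-aa*18.7,oo))
robot.move_to(P(170),o);robot.move_l(P(110),v=120);robot.move_l(P(54),v=60)
s=robot.get_state();print("at",s["ee_pos"],P(54),s["contact_force"])
if np.linalg.norm(s["contact_force"])<8:
    robot.close_gripper(85);s=robot.get_state();print("closed",s["width"],s["grasp_force"],s["contact_force"])
    for h in (58,64,80,104,130):
        robot.move_l(P(h),v=40);s=robot.get_state();print(h,s["width"],s["grasp_force"],s["contact_force"],s["contact_force"]@n,s["ee_pos"]-P(h))
print(s["t"])
p=robot.get_image("wrist");cv2.imwrite("pics/pull.png",p["color"])
```

```text
0 [ 0.73  0.53 -0.1  -0.16 -1.08 -2.32]
0 [ 0.73  0.44  0.   -0.15 -1.27 -2.35]
0 [ 0.6   0.35 -0.06 -0.13 -1.31 -2.24]
20 [ 0.76  0.54 -0.1  -0.11 -1.1  -2.03]
20 [ 0.76  0.45  0.   -0.1  -1.3  -2.05]
20 [ 0.63  0.36 -0.07 -0.07 -1.32 -1.93]
40 [ 0.79  0.55 -0.12 -0.04 -1.09 -1.74]
40 [ 0.79  0.45 -0.01 -0.04 -1.29 -1.75]
40 [ 0.66  0.36 -0.09 -0.01 -1.31 -1.64]
at [610.39  79.5  112.66] [610.25  79.4  112.34] [0.29 0.25 0.42]
closed 24.987863555662035 83.6806869506836 [-3.49  0.12  3.72]
58 25.15176310171907 85.57152986526489 [ 1.6  -0.04 -3.98] -4.221460330601893 [-0.54 -0.17 -0.74]
64 25.148961464160394 85.64723610877991 [-1.66  0.57 -2.23] -0.9841433572159306 [-0.54 -0.19 -0.26]
80 24.883678014182863 86.06374025344849 [ 0.62 -0.29 -1.19] -1.3529745461090603 [0.24 0.27 0.77]
104 25.35785115974002 86.06565356254578 [-0.5  -0.42 -2.25] -1.666757404195503 [-0.07  0.03  0.04]
130 25.025609413788974 86.06592535972595 [ 0.21  0.09 -2.02] -1.8176072750977217 [-0.1  -0.01 -0.02]
24.45
```

View pics/pull.png

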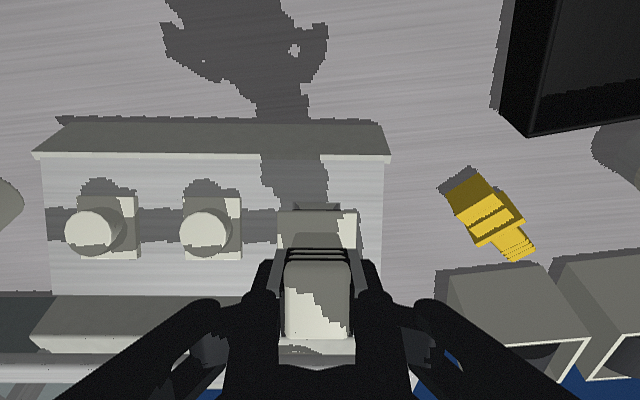

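The cartridge is held clear and both low ones are still seated (caps at px (93,231) and (207,231)). Next I carry it to the free corner of the tray, turn it upright and set it down.

Run:
```python
from station import robot
import pickle;from h import *
np.set_printoptions(precision=2,suppress=True)
x=np.load("con.npy");T=console(*x[:3]);f=(T@[0,85,84,1])[:3];_,n=frame(T,1);o,a=tool(T,21,1)
robot.move_l(f+n*185-a*18.7,v=100)
T2=console(0,0,x[2]+np.radians(10));oo,aa=tool(T2,-11,1);G=lambda *g:np.array(g)-aa*18.7
robot.move_to(G(490,180,260),oo);robot.move_l(G(508,297,240),v=150);robot.move_l(G(508,297,116),v=100);robot.hold(.3)
print(robot.get_state()["width"])
b=robot.get_state()["contact_force"][2]
for z in np.arange(113,97,-1.):
    robot.move_l(G(508,297,z),v=15);fz=robot.get_state()["contact_force"][2];print(z,round(fz-b,1),end="; ")
    if fz-b>4: break
robot.release();robot.hold(.2);robot.move_l(G(508,297,z)+aa*130,v=100)
robot.move_to([420,0,430],np.pi*np.array([np.sqrt(.5),-np.sqrt(.5),0]))
print(robot.get_state()["t"])
V={}
for k in ("scene","top"):
    p=robot.get_image(k);V[k]=p
    for l in ("cartridge","carrier"): print(k,l,[(round(d["score"],2),np.array(d["extent"])) for d in robot.find_in(l,p)][:3])
u=V["scene"]["color"][90:270,150:450];w=V["top"]["color"][140:320,140:500]
cv2.imwrite("pics/end.png",cv2.resize(np.vstack([cv2.copyMakeBorder(u,0,0,0,60,0),w]),None,fx=1.66,fy=1.66,interpolation=2))
```

```text
24.958444485158566
113.0 0.5; 112.0 0.2; 111.0 1.4; 110.0 -0.3; 109.0 0.1; 108.0 0.4; 107.0 0.4; 106.0 0.3; 105.0 1.0; 104.0 -0.3; 103.0 3.7; 102.0 8.3; 35.5333
scene cartridge [(0.78, array([378.3, 198.1, 414.3, 218.5])), (0.63, array([368.3, 143.4, 382.6, 171.3]))]
scene carrier [(0.98, array([171.9, 180.5, 226.7, 241.5]))]
top cartridge [(0.73, array([201.3, 232.2, 220. , 245.2])), (0.69, array([211.3, 151.2, 246.2, 187.5])), (0.59, array([272.6, 164.7, 380.3, 213.8]))]
top carrier [(0.75, array([421. , 228.1, 490. , 273.2])), (0.41, array([146.1, 173.9, 188.5, 206.1]))]
```

View pics/end.png

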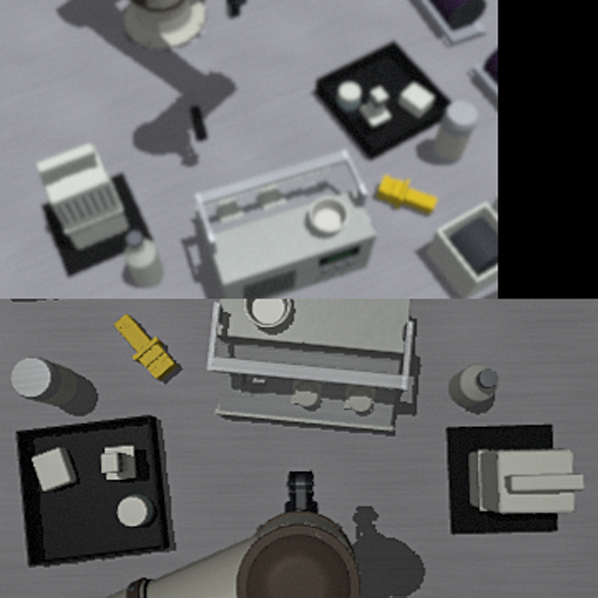

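Run:
```python
import pickle;from h import *
t=cam(pickle.load(open("p0.pkl","rb"))["top"]);np.set_printoptions(precision=0,suppress=True)
g=lambda u,v:(140+u/1.66,140+(v-299)/1.66)
print("handle",plane(t,g(545,482),256),"box",np.mean([plane(t,g(*p),204) for p in [(498,451),(573,450),(575,510),(499,512)]],0))
print("cart top",plane(t,g(109,463),123),"flange",np.mean([plane(t,g(*p),58) for p in [(105,446),(134,446),(134,479),(106,479)]],0))
```

```text
handle [ 470. -328.  256.] box [ 470. -332.  204.]
cart top [507. 297. 123.] flange [508. 296.  58.]
```

The carrier is centred on the mat at (470,-330). The cartridge stands upright: its top (507,297) and flange (508,296) line up.

```bash
python3 -c "
from station import robot
print(robot.close_job())"
```

```text
the job is handed in; nothing more can be done
None
```

The carrier stands released in the middle of the mat, the tall cartridge stands upright on the tray floor, the two low cartridges look still seated, and nothing else appears moved in the last pictures; the job is handed in, but no verdict was returned.

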